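# Open the drain tank and lean the tall plate in it

## Task

Lift the loose cover off the steel drain tank by its knob and set it down flat on the black rubber mat, knob up. Then take the taller of the two plates out of the rack and lean it in the tank to drain: its foot on the tank floor right beside the low middle rib, its upper part resting against one of the two long walls, at a clear slant, with the grip strip above the rim. Set both down without dropping them, and leave the shorter plate in the rack and the bench things around where they are.

Things in the scene. Friction and masses are not known exactly. Their poses are not given: they have to be found in the camera images.
- tank: open steel drain tank, fixed, 132 x 92 mm outside (x, y), 100 mm high; inside 124 x 84 mm, inner floor 5 mm above the bench. A low rib, 6 mm thick, 8 mm high, runs along x down the middle of the floor. Small wire handles on the short ends reach 83 mm from the middle. Origin: centre of its underside; x along the long walls, z up. Tank, mat and rack stand in a row in any order
- tank_floor (a point): centre of the tank's inner floor, 5 mm above the bench, under the middle of the rib; axes as the tank
- cover: loose steel cover of the tank, 0.25 kg: slab 140 x 100 x 5 mm with a locating pad 116 x 76 x 6 mm below it that drops into the tank with 4 mm of play all round, and a round black knob in the middle of its top. Origin: centre of the slab's underside (100 mm above the bench on the tank, 10 mm when lying on the mat); the pad's underside is at z = -6 mm
- cover_knob (a point): middle of the knob's cylindrical part, 30 mm above the cover's origin; the knob is 32 mm in diameter from 18 to 40 mm above the origin and its top is at 42 mm
- mat: black rubber mat, fixed flat on the bench, 150 x 130 x 4 mm (x, y, z). Origin: centre of its underside
- rack: grey plastic rack, fixed, base 116 x 104 x 8 mm (x, y, z); two slots 9 mm wide along x at y = -33 and +33 mm between fins that reach 62 mm above the bench. The plates stand upright in the slots on the base; which plate is in which slot varies. Origin: centre of its underside
- tall_plate: the taller plate, 0.16 kg: white flat slab 100 mm wide (x), 5 mm thick (y), 150 mm high (z), with a dark grip strip 60 mm wide, 12 mm thick and 26 mm high on both faces at its top edge (124 to 150 mm up). Origin: middle of its lower edge, 8 mm above the bench in the rack
- tall_plate_grip (a point): middle of the tall plate's grip strip, 137 mm above its origin
- tall_plate_foot (a point): middle of the tall plate's lower edge (its foot)
- short_plate: the shorter plate, of the same make, 100 x 5 x 115 mm, in the other slot; it stays. Origin: middle of its lower edge
- timer: bystander: small white bench timer, 70 x 64 x 20 mm. Origin: centre of its underside
- petri_dish: bystander: clear covered petri dish, 69 mm in diameter, 14 mm high. Origin: centre of its underside
- stain_bottle: bystander: small brown bottle, 36 mm in diameter, 70 mm high, standing between two of the row. Origin: centre of its underside
- drop_bottle: bystander: white bottle, 42 mm in diameter, 85 mm high, behind the row. Origin: centre of its underside

How it is judged:
By the outcome, as a careful person would: the job done as asked, in the order asked, and still so for the second after the job is handed in, with the robot touching nothing.
It also fails if it takes over 64 s, if anything falls off the work surface, if the arm or the gripper's body presses on something with over 40 N, if the wrist force passes 120 N, or if a joint passes its speed limit or range.

## Robot

A 7-joint arm with a two-finger parallel gripper is mounted at the origin on a cart in front of the work surface, level with it; the furniture and walls round the work are solid. World frame = base frame: x ahead of the robot, y to its left, z up, the work surface at z = 0. Lengths are in m, angles in rad, forces in N, time in s.
With the tool pointing down it reaches from about 0.425 to 0.925 m from the base axis. Payload 6.8 kg.
Tool frame: the origin (TCP) lies midway between the tips of the shut fingers; the grasp point (between the pads) lies 19 mm behind it; x points along the fingers, y is the direction in which the jaws open and shut, and the axes are right-handed (so a half turn about x gives the same grasp; the last joint's range is limited). The gripper opens to 85 mm and grips with 20 to 120 N. Pads are 22 mm wide; open, the fingers measure 114 mm over their backs; the gripper's body (76 mm by 85 mm) begins 54 mm behind the grasp point. The pads swing forward as they close: fully open they stand 13 mm farther back than shut.
Start: joints at [-1.387, 0.477, 0.022, 1.555, -0.011, 1.109, -0.083], TCP at [0.194, 0.646, 0.231] pointing down, gripper open.
Joint ranges: [-2.96, 2.96], [-0.34, 2.1], [-1.41, 1.46], [0.24, 2.44], [-1.37, 4.51], [0.17, 1.92], [-2.96, 2.96]. Speed limits (rad/s): [2.39, 2.39, 3.14, 3.14, 3.14, 3.14, 3.14].

## Interface

Orientations are given as a rotation vector (axis times angle).
In Python, from bench import r, viewer, nets gives the robot as it stands.
- The arm moves only by the shell command python3 -m pendant 'ROWS' [FORCE]. ROWS is JSON, one flat list of numbers, 5 for each row, row after row: the finger opening in mm, from 0 to 85.4, then the shift along the tool's x, y, z in mm, then the turn about the tool's x in rad. A call has 1 to 20 rows; each row shifts and turns the commanded pose from where the row before left it, along the tool's axes as they then stand; what a row does not reach is not made up. A row lasts 1/8 s, in which the tool goes at most 62.5 mm and 10.7 degrees, less where a joint would pass 70% of its speed; a pose out of reach is approached as far as the arm can. A call with a gripper value outside its range is refused whole. The fingers move at their own pace and stop on an object; FORCE is the grip in N (left out, the last holds). Time passes only in rows, so rows that do not move let the fingers close. It gives the time, the measured TCP pose, the force and the opening at its end, in the units of the state.
- r.get_obs(): the state, without advancing time (a new reading comes with each control period).
- viewer.grab_frame(name): name is "scene" or "top" or "wrist"; returns (picture, depth): 480x640x3 uint8, red, green, blue; 480x640 float32, m along the optical axis (not along the pixel's ray), 0 where there is no reading.
- viewer.calibration(name): a dict with "mtx" (3x3 intrinsics, pixels), "world_to_cam" (4x4, takes a point from world to camera coordinates). Camera axes: x right, y up, looking along -z (the intrinsics and any distortion apply to the point x, -y, -z); pixel columns grow to the right and rows downward; lengths in m; the calibration is good to about 2 mm. A picture is of the moment at which its call begins: read the wrist's pose just before it. calibration takes no time and is no camera call; for the wrist camera it gives the pose at the moment of the call.
- r.hand_in(): hands the job in, once; it reports no verdict.
Trained networks look in the newest picture that a camera, given by its name, has taken for a name from the list of things; names that differ only in an ending like _2 or _b are one class to them, and where a whole thing is asked for, a point or a joint stands for the part that bears it (a point fixed in the world has none). Each returns a list of dicts, best first, with "score" (0 to 1); they miss things now and then, are a little off and sometimes report something else, mostly with a low value. They report only what shows in the picture. A call takes as long as a camera call.
- nets.look_for(name, camera): "location" ([x, y, z] in m, in world coordinates, good to about 4 mm: the middle of the surface that is visible of it).
- nets.silhouettes(name, camera): "mask" (480x640 bool, what is visible of it).
The state is a dict: "clock": time; "joints": joint angles; "qvel": joint speeds; "tau": joint torques, N m; "tcp_pos": TCP position; "orientation": TCP orientation; "contact_force": force on the tool from outside, world axes, zero at the start; "moment": the same for the moment, N m; "grip_width": finger opening in m.
Only numpy, scipy, OpenCV 4.12 (cv2) and the standard library are available. Lean on these libraries where they do the work, as an engineer would, in place of code of your own. Each camera call takes 0.05 s, during which the arm holds its last target. There are 200 camera calls.

## Working session

There is one attempt and no reset: what is moved stays moved. The work goes in short steps, Python scripts to look and compute and a shell command to move; the robot and the scene stay as the last step left them, time stands still between calls to the robot, and variables do not carry over. Pictures are saved under pics/ and viewed, about 8 in all and at most 12, crops included, and the job is handed in when it is done.

```bash
mkdir -p pics; ls; cat > h.py <<'E'
import numpy as np, cv2
from bench import r, viewer, nets
from scipy.spatial.transform import Rotation as R
def grab(n):
    c=viewer.calibration(n); p,d=viewer.grab_frame(n); return p,d,c
def cloud(d,c):
    K=np.array(c["mtx"]);W=np.array(c["world_to_cam"])
    v,u=np.mgrid[:d.shape[0],:d.shape[1]]
    X=np.stack([(u-K[0,2])/K[0,0]*d,-(v-K[1,2])/K[1,1]*d,-d],-1)
    X[d<=0]=np.nan
    return (X-W[:3,3])@W[:3,:3]
def save(n,p): cv2.imwrite("pics/"+n+".png",cv2.cvtColor(p,cv2.COLOR_RGB2BGR))
def st():
    o=r.get_obs(); print("t",o["clock"],"tcp",np.round(o["tcp_pos"],4),"R\n",np.round(R.from_rotvec(o["orientation"]).as_matrix(),3),"F",np.round(o["contact_force"],1),"w",o["grip_width"],"j",np.round(o["joints"],2)); return o
E
python3 - <<'E'
from h import *
st()
names=["tank","cover","cover_knob","mat","rack","tall_plate","tall_plate_grip","short_plate","timer","petri_dish","stain_bottle","drop_bottle"]
for cam in ["scene","top"]:
    p,d,c=grab(cam); save(cam+"0",p); np.savez(cam+"0.npz",P=cloud(d,c),p=p)
    print(cam,list(c.keys()),np.array(c["mtx"]).round(1).tolist(),c.get("dist"))
    print(np.round(c["world_to_cam"],3).tolist())
    for n in names:
        l=nets.look_for(n,cam)
        print(n,[(round(x["score"],2),np.round(x["location"],3).tolist()) for x in l[:2]])
E
```

```text
pics
t 0.0 tcp [0.194  0.6459 0.2303] R
 [[-0.     0.288  0.958]
 [-0.002  0.958 -0.288]
 [-1.    -0.002  0.   ]] F [ 0.4  0.  -0.9] w 0.08527982830611498 j [-1.39  0.48  0.02  1.56 -0.01  1.11 -0.08]
scene ['mtx', 'world_to_cam'] [[547.5, 0.0, 315.7], [0.0, 547.5, 245.2], [0.0, 0.0, 1.0]] None
[[-0.958, -0.287, -0.025, 0.426], [0.088, -0.377, 0.922, -0.224], [-0.274, 0.881, 0.386, -0.713], [0.0, 0.0, 0.0, 1.0]]
tank [(0.95, [0.53, -0.184, 0.065]), (0.59, [0.504, -0.46, 0.114])]
cover [(0.78, [0.529, -0.216, 0.104]), (0.21, [0.505, -0.455, 0.124])]
cover_knob [(0.82, [0.524, -0.218, 0.104])]
mat []
rack [(0.55, [0.49, -0.448, 0.018])]
tall_plate [(0.74, [0.504, -0.454, 0.124])]
tall_plate_grip [(0.71, [0.506, -0.458, 0.121]), (0.35, [0.397, -0.084, 0.02])]
short_plate [(0.69, [0.526, -0.392, 0.093])]
timer [(0.59, [0.397, -0.082, 0.02])]
petri_dish [(0.51, [0.413, -0.247, 0.012])]
stain_bottle [(0.84, [0.527, -0.104, 0.052])]
drop_bottle []
top ['mtx', 'world_to_cam'] [[514.5, 0.0, 315.2], [0.0, 514.5, 243.9], [0.0, 0.0, 1.0]] None
[[-0.003, -1.0, 0.001, -0.202], [0.987, -0.002, 0.159, -0.503], [-0.159, 0.002, 0.987, -0.967], [0.0, 0.0, 0.0, 1.0]]
tank [(0.81, [0.467, -0.233, 0.071])]
cover [(0.73, [0.526, -0.224, 0.105]), (0.66, [0.464, -0.235, 0.068])]
cover_knob [(0.84, [0.527, -0.224, 0.106])]
mat [(0.83, [0.525, -0.014, 0.005])]
rack [(0.68, [0.528, -0.437, 0.007])]
tall_plate [(0.6, [0.519, -0.468, 0.113])]
tall_plate_grip [(0.7, [0.518, -0.457, 0.113]), (0.46, [0.39, -0.259, 0.015])]
short_plate [(0.63, [0.534, -0.399, 0.111]), (0.27, [0.524, -0.007, 0.007])]
timer [(0.65, [0.405, -0.102, 0.02])]
petri_dish [(0.62, [0.391, -0.256, 0.013]), (0.55, [0.53, -0.118, 0.051])]
stain_bottle [(0.87, [0.526, -0.113, 0.049]), (0.59, [0.52, -0.458, 0.112])]
drop_bottle [(0.74, [0.579, -0.325, 0.056]), (0.63, [0.391, -0.254, 0.015])]
```

View images.

View pics/scene0.png

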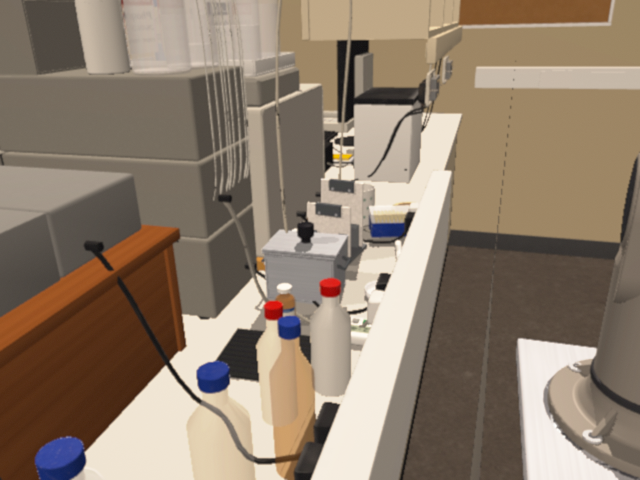

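View pics/top0.png

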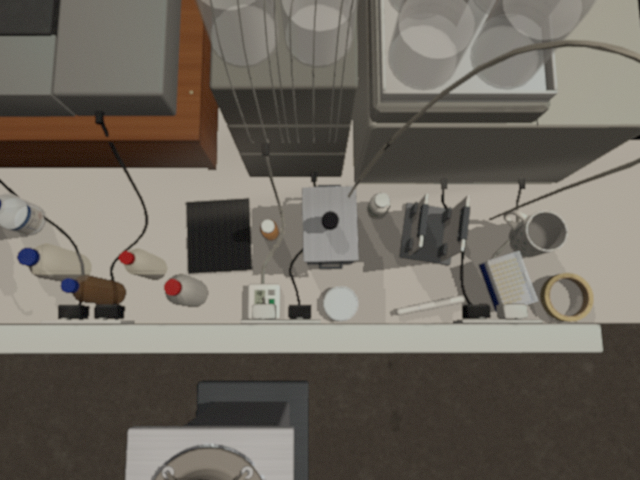

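```bash
python3 - <<'E'
from h import *
z=np.load("top0.npz");P=z["P"]
z2=np.load("scene0.npz");P2=z2["P"]
def rect(P,zl,zh,box,nm):
    m=(P[...,2]>zl)&(P[...,2]<zh)&(P[...,0]>box[0])&(P[...,0]<box[1])&(P[...,1]>box[2])&(P[...,1]<box[3])
    q=P[m][:,:2]
    if len(q)<10: print(nm,len(q));return
    rr=cv2.minAreaRect((q*1000).astype(np.float32))
    print(nm,len(q),"rect",np.round(rr[0],1),np.round(rr[1],1),round(rr[2],1),"z",round(float(np.median(P[m][:,2])),4))
for n,Q in(("top",P),("scene",P2)):
    rect(Q,.094,.112,(.43,.63,-.32,-.13),n+" slab")
    rect(Q,.135,.155,(.43,.63,-.32,-.13),n+" knobtop")
    rect(Q,.002,.007,(.4,.65,-.1,.1),n+" mat")
    rect(Q,.145,.17,(.4,.65,-.56,-.3),n+" tallgrip")
    rect(Q,.112,.135,(.4,.65,-.56,-.3),n+" shortgrip")
    rect(Q,.053,.069,(.4,.65,-.56,-.3),n+" fins")
E
```

```text
top slab 3779 rect [ 545.5 -250.1] [165.5 141.3] 1.2 z 0.1052
top knobtop 323 rect [ 579.1 -262.5] [ 34.  145.5] 53.3 z 0.1411
top mat 4801 rect [ 5.252e+02 -1.000e-01] [249.3 199.6] 0.1 z 0.004
top tallgrip 1055 rect [ 551.  -432.3] [254.8 155.3] 89.9 z 0.1571
top shortgrip 982 rect [ 550.8 -430.2] [258.5 155.7] 89.9 z 0.1226
top fins 1205 rect [ 515.  -430.4] [227.7 259.2] 0.1 z 0.0595
scene slab 1862 rect [ 538.  -241.4] [163.  189.8] 12.6 z 0.1051
scene knobtop 246 rect [ 576.3 -260.8] [ 34.2 147.5] 53.9 z 0.1412
scene mat 1941 rect [524.7   0.7] [198.9 248.2] 89.9 z 0.0044
scene tallgrip 700 rect [ 549.7 -430.5] [258.6 155.6] 89.9 z 0.155
scene shortgrip 1037 rect [ 549.4 -430.1] [259.1 156.8] 89.9 z 0.1215
scene fins 538 rect [ 514.  -468.1] [239.4 173.5] 5.0 z 0.0606
```

```bash
cat >> h.py <<'E'
def comp(P,zl,zh,box,nm):
    m=((P[...,2]>zl)&(P[...,2]<zh)&(P[...,0]>box[0])&(P[...,0]<box[1])&(P[...,1]>box[2])&(P[...,1]<box[3])).astype(np.uint8)
    k,L,S,C=cv2.connectedComponentsWithStats(m)
    for i in np.argsort(-S[1:,4])[:3]+1:
        if S[i,4]<25: continue
        q=P[L==i]; rr=cv2.minAreaRect((q[:,:2]*1000).astype(np.float32))
        print(nm,S[i,4],"px",np.round(C[i]),"rect",np.round(rr[0],1),np.round(rr[1],1),round(rr[2],1),"z",round(float(np.median(q[:,2])),4),"mean",np.round(q.mean(0),4))
E
python3 - <<'E'
from h import *
P=np.load("top0.npz")["P"];P2=np.load("scene0.npz")["P"]
for n,Q in(("top",P),("scene",P2)):
    comp(Q,.099,.110,(.43,.61,-.32,-.13),n+" slab")
    comp(Q,.132,.155,(.43,.6,-.29,-.15),n+" knobtop")
    comp(Q,.002,.007,(.42,.62,-.12,.12),n+" mat")
    comp(Q,.145,.17,(.43,.6,-.53,-.34),n+" tallgrip")
    comp(Q,.112,.135,(.43,.6,-.53,-.34),n+" shortgrip")
    comp(Q,.053,.069,(.43,.62,-.53,-.34),n+" fins")
    comp(Q,.005,.013,(.43,.62,-.53,-.34),n+" base")
# height map: max z over 4cm cells
q=np.concatenate([P.reshape(-1,3),P2.reshape(-1,3)]);q=q[np.isfinite(q).all(1)]
xs=np.arange(.28,.92,.04);ys=np.arange(.2,-.72,-.04)
print("      "+" ".join("%4d"%(y*1000) for y in ys))
for x in xs[::-1]:
    print("%4d "%(x*1000)," ".join("%4d"%(1000*max([0],default=0) if not (mm:=(abs(q[:,0]-x)<.02)&(abs(q[:,1]-y)<.02)).any() else "%4d"%(1000*q[mm,2].max())) if False else ("   ." if not (mm:=(abs(q[:,0]-x)<.02)&(abs(q[:,1]-y)<.02)).any() else "%4d"%(1000*q[mm,2].max())) for y in ys))
E
```

```text
top slab 3702 px [330. 224.] rect [ 532.5 -230.4] [140.4 101.4] 1.2 z 0.1052 mean [ 0.5305 -0.2295  0.1052]
top knobtop 248 px [330. 219.] rect [ 532.1 -229.3] [30.8 30.4] 49.0 z 0.1406 mean [ 0.5316 -0.2295  0.1406]
top mat 3838 px [219. 235.] rect [527.3  -7.9] [161.6 154.1] 3.1 z 0.0044 mean [ 0.5278 -0.0069  0.0044]
top tallgrip 384 px [465. 223.] rect [ 522.1 -464.1] [12.9 99.2] 80.5 z 0.157 mean [ 0.5212 -0.4632  0.1561]
top shortgrip 320 px [423. 219.] rect [ 535.6 -399.9] [ 12.6 100.2] 80.4 z 0.1221 mean [ 0.5346 -0.399   0.1216]
top shortgrip 47 px [456. 247.] rect [ 485. -456.] [ 3.6 24.4] 89.8 z 0.1232 mean [ 0.4836 -0.4564  0.123 ]
top shortgrip 35 px [458. 226.] rect [ 522.8 -460.8] [ 4.2 51.2] 80.0 z 0.1174 mean [ 0.5217 -0.4614  0.1195]
top fins 187 px [448. 231.] rect [ 523.6 -458.4] [ 10.9 100.8] 82.1 z 0.0614 mean [ 0.5237 -0.4597  0.0612]
top fins 153 px [414. 225.] rect [ 537.7 -393.9] [ 9.1 96.1] 80.8 z 0.0612 mean [ 0.5374 -0.3946  0.061 ]
top fins 31 px [388. 206.] rect [ 575.4 -345.7] [ 7. 22.] 58.6 z 0.0588 mean [ 0.5746 -0.345   0.0586]
top base 1442 px [426
[... 2869 characters left out ...]
    9    9    9   10   11  106  109  111  109    5   14  124  163  159   62   62   94   96   95
 439   201  139  170  117  169  120    7   21   20   12  105   72   19    7    7    8    5   13   60   63   64   25   30
 399   202  147    6  121  169  122    6   79   77   78   78   19   19    5   10   18   19   77   77   79   79   63   28
 360   133  133  134  132  132  133  134  133  133  133  132  133  133  133  133  133  133  132  135  133  132  134  133
 320   134  134  133  134  134  134  135  134  134  134  134  134  133  134  134  134  133  133  134  134  134  134  135
 280   131  130  130  130  130  130  130  130  131  130  129  130  130  130  131  129  129  129  130  129  130  130  130
```

```bash
python3 - <<'E'
from h import *
for f in("top0","scene0"):
    P=np.load(f+".npz")["P"]
    m=(P[...,2]>.172)&(P[...,0]>.36)&(P[...,0]<.622)&(P[...,1]>-.75)&(P[...,1]<.25)
    k,L,S,C=cv2.connectedComponentsWithStats(m.astype(np.uint8),connectivity=8)
    for i in range(1,k):
        if S[i,4]<4: continue
        q=P[L==i];q=q[np.argsort(q[:,2])]
        print(f,S[i,4],S[i,:4],np.round(q[::max(1,len(q)//5)],3).tolist())
E
```

```text
top0 1991 [357  39 283 145] [[0.588, -0.275, 0.173], [0.609, -0.336, 0.416], [0.611, -0.381, 0.529], [0.6, -0.414, 0.59], [0.582, -0.445, 0.621], [0.567, -0.471, 0.634]]
top0 575 [522 157 118  49] [[0.55, -0.559, 0.173], [0.543, -0.56, 0.279], [0.535, -0.562, 0.353], [0.53, -0.563, 0.408], [0.528, -0.564, 0.45]]
top0 37 [266 160   5  11] [[0.616, -0.119, 0.172], [0.614, -0.122, 0.176], [0.613, -0.124, 0.181], [0.617, -0.124, 0.185], [0.619, -0.119, 0.19], [0.622, -0.12, 0.198]]
top0 252 [ 60 278  22  15] [[0.408, 0.189, 0.172], [0.403, 0.19, 0.192], [0.401, 0.205, 0.198], [0.421, 0.204, 0.199], [0.421, 0.206, 0.2], [0.414, 0.202, 0.202]]
scene0 624 [275   0   9 199] [[0.588, -0.274, 0.172], [0.597, -0.287, 0.243], [0.605, -0.304, 0.311], [0.609, -0.319, 0.373], [0.614, -0.351, 0.457], [0.612, -0.371, 0.519]]
scene0 4061 [328   0 102 164] [[0.547, -0.556, 0.172], [0.525, -0.745, 0.448], [0.59, -0.746, 0.468], [0.52, -0.746, 0.487], [0.415, -0.744, 0.506], [0.621, -0.748, 0.527]]
scene0 64 [231 209   9  17] [[0.615, -0.118, 0.172], [0.616, -0.12, 0.177], [0.615, -0.123, 0.181], [0.62, -0.119, 0.186], [0.619, -0.117, 0.19], [0.621, -0.119, 0.196]]
scene0 656 [277 315  24  34] [[0.406, 0.208, 0.172], [0.413, 0.208, 0.181], [0.412, 0.211, 0.19], [0.397, 0.198, 0.197], [0.402, 0.196, 0.199], [0.405, 0.211, 0.201]]
```

```bash
python3 - <<'E'
from h import *
p=np.load("scene0.npz")["p"]; q=np.load("top0.npz")["p"]
a=cv2.resize(p[130:330,220:420],(400,400),interpolation=cv2.INTER_CUBIC)
b=cv2.resize(q[130:330,230:500],(400,296),interpolation=cv2.INTER_CUBIC)
im=np.zeros((400,800,3),np.uint8); im[:,:400]=a; im[:296,400:]=b; save("crop0",im)
E
```

```text
(no output)
```

View pics/crop0.png

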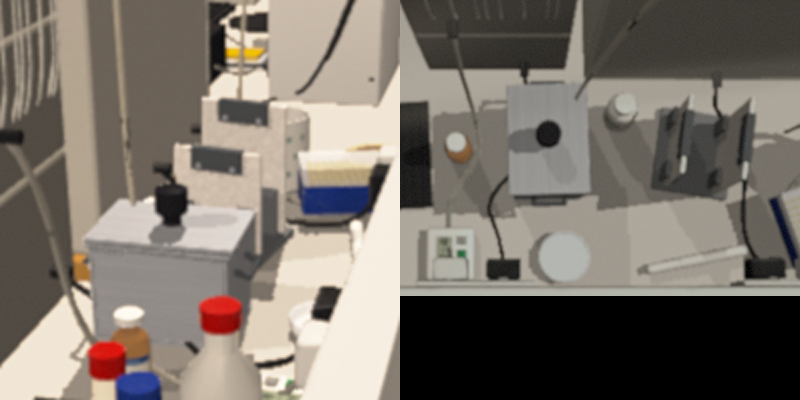

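```bash
python3 - <<'E'
from h import *
for f in("top0","scene0"):
    z=np.load(f+".npz");P=z["P"];p=z["p"].astype(int)
    x,y,h=P[...,0],P[...,1],P[...,2]
    m=(h>.112)&(h<.25)&(x>.55)&(x<.63)&(y>-.32)&(y<-.255)
    q=P[m];q=q[np.argsort(q[:,2])];print(f,"hose",len(q),np.round(q[::max(1,len(q)//8)],3).tolist())
    m=(h>.02)&(h<.25)&(x>.42)&(x<.64)&(y>-.172)&(y<-.085)&((np.hypot(x-.527,y+.11)>.025))
    q=P[m];q=q[np.argsort(q[:,2])];print(f,"cable",len(q),np.round(q[::max(1,len(q)//12)],3).tolist())
    m=((h<.012)&(h>-.005)&(p.sum(2)<120)&(x>.42)&(x<.64)&(y>-.12)&(y<.1)).astype(np.uint8)
    m=cv2.morphologyEx(m,cv2.MORPH_CLOSE,np.ones((5,5)));m=cv2.morphologyEx(m,cv2.MORPH_OPEN,np.ones((9,9)))
    k,L,S,C=cv2.connectedComponentsWithStats(m)
    i=1+np.argmax(S[1:,4]);q=P[L==i];q=q[np.isfinite(q).all(1)&(abs(q[:,2]-.004)<.004)]
    print(f,"mat",S[i],cv2.minAreaRect((q[:,:2]*1000).astype(np.float32)),np.median(q[:,2]))
z=np.load("top0.npz")
E
```

```text
top0 hose 631 [[0.627, -0.281, 0.112], [0.627, -0.288, 0.134], [0.587, -0.272, 0.153], [0.59, -0.274, 0.172], [0.628, -0.299, 0.189], [0.628, -0.29, 0.205], [0.627, -0.3, 0.221], [0.627, -0.302, 0.236], [0.628, -0.308, 0.249]]
top0 cable 312 [[0.421, -0.104, 0.02], [0.581, -0.129, 0.033], [0.593, -0.132, 0.052], [0.594, -0.126, 0.078], [0.599, -0.125, 0.111], [0.605, -0.124, 0.14], [0.611, -0.126, 0.163], [0.614, -0.124, 0.182], [0.626, -0.124, 0.2], [0.63, -0.115, 0.219], [0.634, -0.117, 0.222], [0.634, -0.125, 0.224]]
top0 mat [ 189  217   61   55 3202] ((510.39105224609375, -7.995494842529297), (110.76519775390625, 123.14215087890625), 2.034344434738159) 0.0043408581503129335
scene0 hose 913 [[0.625, -0.309, 0.112], [0.628, -0.28, 0.13], [0.587, -0.268, 0.148], [0.625, -0.312, 0.166], [0.589, -0.281, 0.184], [0.626, -0.293, 0.201], [0.625, -0.282, 0.217], [0.625, -0.301, 0.234], [0.625, -0.277, 0.25]]
scene0 cable 609 [[0.578, -0.131, 0.024], [0.586, -0.127, 0.045], [0.591, -0.125, 0.069], [0.595, -0.13, 0.089], [0.597, -0.123, 0.109], [0.606, -0.122, 0.13], [0.604, -0.123, 0.151], [0.613, -0.118, 0.171], [0.618, -0.12, 0.189], [0.628, -0.118, 0.205], [0.623, -0.125, 0.217], [0.632, -0.115, 0.223], [0.639, -0.161, 0.247]]Traceback (most recent call last):
  File "<stdin>", line 12, in <module>
    return _wrapfunc(a, 'argmax', axis=axis, out=out, **kwds)
    return bound(*args, **kwds)
ValueError: attempt to get argmax of an empty sequence
```

```bash
python3 -m pendant '[85,-40,0,0,-0.156, 85,-40,0,0,-0.156, 85,0,-50,28,0, 85,0,-50,28,0, 85,0,-50,28,0, 85,0,-50,28,0, 85,0,-50,28,0, 85,0,-50,28,0, 85,0,-50,28,0, 85,0,-50,28,0, 85,0,-53,12,0, 85,0,-53,12,0, 85,0,-53,12,0, 85,0,-53,12,0, 85,0,-53,12,0, 85,0,-53,12,0, 85,0,-53,12,0, 85,0,-53,12,0]' 40
python3 - <<'E'
from h import *
st()
p,d,c=grab("wrist");save("wrist1",p);P=cloud(d,c);np.savez("w1.npz",P=P,p=p)
comp(P,.099,.110,(.43,.63,-.32,-.13),"slab")
comp(P,.132,.155,(.43,.6,-.29,-.15),"knobtop")
z=np.load("top0.npz");P=z["P"];p=z["p"].astype(int);x,y,h=P[...,0],P[...,1],P[...,2]
for th in(160,200,250):
    m=((h<.012)&(h>-.005)&(p.sum(2)<th)&(x>.40)&(x<.64)&(y>-.12)&(y<.1)).astype(np.uint8)
    m=cv2.morphologyEx(m,cv2.MORPH_CLOSE,np.ones((5,5)));m=cv2.morphologyEx(m,cv2.MORPH_OPEN,np.ones((9,9)))
    k,L,S,C=cv2.connectedComponentsWithStats(m)
    i=1+np.argmax(S[1:,4]);q=P[L==i];q=q[np.isfinite(q).all(1)&(abs(q[:,2]-.004)<.004)]
    print(th,"mat",S[i],np.round(np.array(cv2.minAreaRect((q[:,:2]*1000).astype(np.float32))[0]),1),cv2.minAreaRect((q[:,:2]*1000).astype(np.float32)))
E
```

```text
clock: 3.55
tcp_pos: [0.5311, -0.1724, 0.3116]
orientation: [-0.016, 1.57, 0.016]
contact_force: [-0.1, 0.8, -0.2]
grip_width: 0.0851
t 3.55 tcp [ 0.5311 -0.1724  0.3116] R
 [[ 0.001 -0.021  1.   ]
 [ 0.     1.     0.021]
 [-1.     0.     0.001]] F [-0.1  0.8 -0.2] w 0.08506581287456427 j [-0.27  0.23  0.57  1.77 -0.13  1.18  1.93]
slab 14934 px [256. 194.] rect [ 532.6 -228.2] [140.1 100.2] 1.6 z 0.1051 mean [ 0.5265 -0.2273  0.1051]
slab 106 px [200. 294.] rect [ 626.6 -286.5] [19.9  3.7] 86.2 z 0.1045 mean [ 0.6271 -0.2859  0.1046]
slab 66 px [172. 294.] rect [ 627.3 -313.5] [ 1.2 13. ] 0.3 z 0.1048 mean [ 0.6272 -0.3133  0.1045]
knobtop 1143 px [250. 210.] rect [ 531.9 -227.9] [31.  31.1] 87.9 z 0.1407 mean [ 0.5311 -0.2275  0.1404]
knobtop 130 px [204. 273.] rect [ 587.  -268.7] [6.5 7.8] 35.6 z 0.1437 mean [ 0.5864 -0.2686  0.1437]
160 mat [ 188  200   63   72 4271] [527.   -6.2] ((527.02001953125, -6.2417144775390625), (144.77267456054688, 125.59268951416016), 3.117013931274414)
200 mat [ 187  200   64   73 4354] [527.3  -6.9] ((527.3220825195312, -6.851615905761719), (145.86598205566406, 127.87123107910156), 3.123197078704834)
250 mat [ 187  200   65   73 4467] [527.   -6.2] ((527.0302734375, -6.224784851074219), (147.7102508544922, 129.7968292236328), 2.5761125087738037)
```

View pics/wrist1.png

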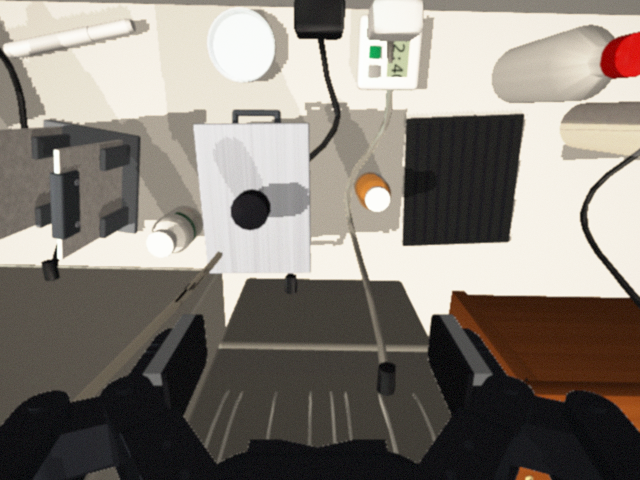

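```bash
python3 -m pendant '[85,0,-56,0,0, 85,45,0,0,0, 85,45,0,0,0, 85,45,0,0,0, 85,45,0,0,0, 85,20,0,0,0, 85,0,0,0,0, 20,0,0,0,0, 20,0,0,0,0, 20,0,0,0,0, 20,0,0,0,0, 20,0,0,0,0, 20,0,0,0,0]' 45
python3 -c "
from h import *
st()"
```

```text
clock: 5.22
tcp_pos: [0.5325, -0.2275, 0.1125]
orientation: [-0.016, 1.569, 0.015]
contact_force: [-0.9, 0.0, 5.7]
grip_width: 0.0303
t 5.225 tcp [ 0.5325 -0.2275  0.1125] R
 [[ 0.002 -0.02   1.   ]
 [-0.001  1.     0.02 ]
 [-1.    -0.001  0.002]] F [-0.9  0.   5.7] w 0.03028993072133678 j [-0.08  0.5   0.5   1.92 -0.33  0.8   2.19]
```

```bash
python3 -m pendant '[20,-6,0,0,0, 20,-10,0,0,0, 20,0,0,-20,0, 20,0,0,-25,0, 20,-30,0,0,0, 20,-40,0,0,0, 20,-40,0,0,0, 20,0,0,0,0]'
python3 - <<'E'
from h import *
o=st()
p,d,c=grab("top");P=cloud(d,c)
z=o["tcp_pos"][2]
comp(P,z-.014,z+.003,(.38,.6,-.33,-.13),"slab")
E
```

```text
clock: 6.22
tcp_pos: [0.4886, -0.2284, 0.2407]
orientation: [-0.017, 1.564, 0.015]
contact_force: [-0.4, 0.5, -2.6]
grip_width: 0.0303
t 6.225 tcp [ 0.4886 -0.2284  0.2407] R
 [[ 0.006 -0.02   1.   ]
 [-0.001  1.     0.02 ]
 [-1.    -0.001  0.006]] F [-0.4  0.5 -2.6] w 0.030293284250341092 j [-0.17  0.27  0.6   1.91 -0.18  1.02  2.09]
slab 639 px [355. 262.] rect [ 445.7 -271.8] [36.4 79.7] 61.0 z 0.2331 mean [ 0.4427 -0.2648  0.2331]
```

```bash
python3 -m pendant '[20,0,55,10,-0.013, 20,0,55,11,-0.013, 20,0,55,11,0, 20,0,56,11,0, 20,0,0,0,0]'
python3 - <<'E'
from h import *
o=st()
for f in ("top0","w1","scene0"):
    P=np.load(f+".npz")["P"];q=P[(P[...,2]>.015)&(P[...,2]<.18)&(P[...,0]>.40)&(P[...,0]<.6)&(P[...,1]>-.08)&(P[...,1]<.09)]
    print(f,len(q),np.percentile(q[:,0],[50,99,100]).round(3),q[np.argsort(-q[:,0])[:3]].round(3).tolist())
    q=q[q[:,1]<.05]; print(q[np.argsort(-q[:,0])[:3]].round(3).tolist())
E
```

```text
clock: 6.9
tcp_pos: [0.5212, 0.0007, 0.2355]
orientation: [-0.043, 1.574, 0.045]
contact_force: [0.2, -1.6, -1.3]
grip_width: 0.0302
t 6.9 tcp [0.5212 0.0007 0.2355] R
 [[-0.003 -0.056  0.998]
 [ 0.001  0.998  0.056]
 [-1.     0.002 -0.003]] F [ 0.2 -1.6 -1.3] w 0.030191859098761806 j [-0.52  0.23  0.48  1.94 -0.13  1.    1.64]
top0 805 [0.415 0.437 0.439] [[0.439, 0.042, 0.108], [0.439, 0.037, 0.111], [0.439, 0.042, 0.112]]
[[0.439, 0.042, 0.108], [0.439, 0.037, 0.111], [0.439, 0.042, 0.112]]
w1 6898 [0.417 0.439 0.439] [[0.439, 0.04, 0.048], [0.439, 0.041, 0.096], [0.439, 0.039, 0.094]]
[[0.439, 0.04, 0.048], [0.439, 0.041, 0.096], [0.439, 0.039, 0.094]]
scene0 2142 [0.413 0.434 0.438] [[0.438, 0.04, 0.11], [0.437, 0.047, 0.074], [0.436, 0.049, 0.078]]
[[0.438, 0.04, 0.11], [0.437, 0.047, 0.074], [0.436, 0.049, 0.078]]
```

```bash
python3 -m pendant '[20,20,-7,6,0, 20,45,0,0,0, 20,45,0,0,0, 20,45,0,0,0, 20,25,0,0,0, 20,10,0,0,0, 20,0,0,0,0]'
python3 - <<'E'
from h import *
o=st()
p,d,c=grab("scene");P=cloud(d,c);save("scene2",p)
z=o["tcp_pos"][2]
comp(P,z-.012,z+.0,(.43,.61,-.12,.09),"slab")
p,d,c=grab("wrist");P=cloud(d,c);save("wrist2",p)
comp(P,z-.012,z+.0,(.43,.61,-.12,.09),"slab")
comp(P,.002,.007,(.43,.61,-.12,.09),"mat")
E
```

```text
clock: 7.78
tcp_pos: [0.5275, -0.0126, 0.0468]
orientation: [-0.036, 1.572, 0.036]
contact_force: [0.6, -0.1, -2.7]
grip_width: 0.0301
t 7.775 tcp [ 0.5275 -0.0126  0.0468] R
 [[-0.002 -0.046  0.999]
 [-0.     0.999  0.046]
 [-1.    -0.    -0.002]] F [ 0.6 -0.1 -2.7] w 0.030109605473394353 j [-0.39  0.52  0.37  2.07 -0.32  0.61  1.82]
slab 1157 px [239. 335.] rect [561.7 -10.5] [ 67.9 103.4] 3.6 z 0.0393 mean [0.5665 0.0029 0.0393]
slab 304 px [304. 336.] rect [467.5 -17.3] [ 15.4 101.8] 17.3 z 0.0397 mean [ 0.4674 -0.0183  0.0397]
slab 89 px [289. 305.] rect [ 520.4 -104.5] [27.7 11.7] 58.4 z 0.0414 mean [ 0.5217 -0.1013  0.0412]
slab 43610 px [318. 226.] rect [508.4 -12.6] [101.  100.3] 3.0 z 0.0403 mean [ 0.4931 -0.0133  0.0403]
slab 4939 px [317. 410.] rect [579.1  -9.5] [38.8 52.4] 2.8 z 0.0403 mean [ 0.5829 -0.0093  0.0403]
slab 1903 px [107. 293.] rect [ 530.5 -102.8] [35.9 20.9] 27.7 z 0.0422 mean [ 0.5252 -0.1006  0.0415]
mat 8368 px [389. 190.] rect [520.5  -5.7] [135.4 129.9] 3.7 z 0.0042 mean [0.4854 0.0224 0.0042]
mat 810 px [133. 146.] rect [ 471.8 -102.4] [ 9.7 81.4] 70.5 z 0.006 mean [ 0.4686 -0.1002  0.0057]
mat 266 px [144. 259.] rect [ 526.7 -102. ] [33.9 12.9] 42.4 z 0.0051 mean [ 0.5243 -0.1001  0.005 ]
```

View pics/wrist2.png

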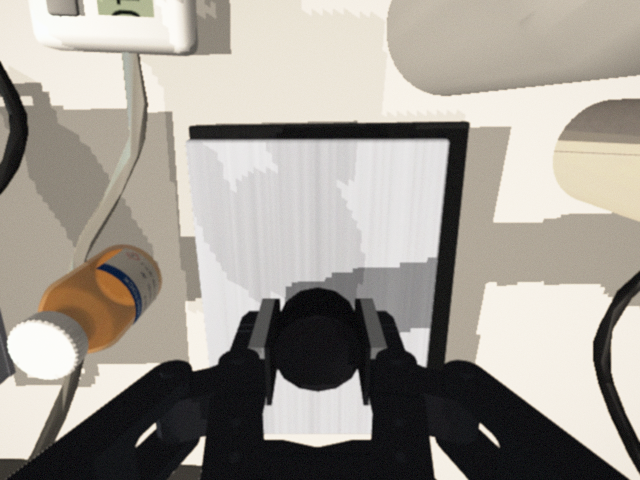

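```bash
python3 -m pendant '[20,0,6,0,0, 20,10,0,0,0, 20,7,0,0,0, 20,4,0,0,0, 20,2,0,0,0, 20,1,0,0,0, 20,0,0,0,0]'
```

```text
clock: 8.75
tcp_pos: [0.5279, -0.0061, 0.0233]
orientation: [-0.036, 1.57, 0.036]
contact_force: [-0.7, 0.3, -2.2]
grip_width: 0.0302
```

```bash
python3 -m pendant '[20,1,0,0,0, 20,1,0,0,0, 20,0,0,0,0]'
```

```text
clock: 9.12
tcp_pos: [0.528, -0.006, 0.0225]
orientation: [-0.035, 1.57, 0.037]
contact_force: [-3.3, 1.0, 11.8]
grip_width: 0.0303
```

```bash
python3 -m pendant '[60,0,0,0,0, 60,0,0,0,0, 60,0,0,0,0, 60,-10,0,0,0, 60,-30,0,0,0, 60,-60,0,0,0, 60,-60,0,-20,0, 60,-60,0,-20,0, 60,-50,0,-20,0, 60,0,-54,0,0, 60,0,-54,0,0, 60,0,-54,0,0, 60,0,-54,0,0, 60,0,-54,0,0, 60,0,-54,0,0, 60,0,-54,0,0, 60,0,-54,0,0, 60,0,0,0,0.105, 60,0,0,0,0.105]'
python3 - <<'E'
from h import *
st()
p,d,c=grab("wrist");P=cloud(d,c);save("wrist3",p);np.savez("w3.npz",P=P)
comp(P,.150,.165,(.42,.6,-.52,-.40),"tallgrip")
comp(P,.115,.130,(.42,.6,-.43,-.34),"shortgrip")
p,d,c=grab("top");P=cloud(d,c);save("top3",p)
comp(P,.010,.017,(.42,.64,-.1,.1),"cover")
comp(P,.03,.06,(.47,.58,-.06,.05),"knob")
E
```

```text
clock: 11.5
tcp_pos: [0.4874, -0.4414, 0.2901]
orientation: [0.133, 1.567, -0.133]
contact_force: [-0.4, 1.5, -0.3]
grip_width: 0.06
t 11.5 tcp [ 0.4874 -0.4414  0.2901] R
 [[-0.     0.169  0.986]
 [-0.     0.986 -0.169]
 [-1.    -0.    -0.   ]] F [-0.4  1.5 -0.3] w 0.0600063543356584 j [ 0.1   0.5   0.79  1.57 -0.37  1.23  2.36]
tallgrip 1499 px [296. 268.] rect [ 522.6 -463.3] [ 12.1 100.1] 81.2 z 0.1577 mean [ 0.5192 -0.4625  0.1574]
shortgrip 1292 px [375. 255.] rect [ 535.4 -398.4] [ 12.3 100. ] 81.2 z 0.1227 mean [ 0.5327 -0.3986  0.1222]
cover 2607 px [218. 234.] rect [528.6  -6.5] [141.  100.5] 2.6 z 0.0148 mean [ 0.5277 -0.0072  0.0147]
cover 34 px [255. 285.] rect [423.9 -84.5] [30.2  6.2] 89.9 z 0.0156 mean [ 0.4244 -0.0833  0.0154]
knob 231 px [215. 231.] rect [527.9  -7.6] [30.7 30.5] 43.0 z 0.0504 mean [ 0.5268 -0.0084  0.0492]
```

```bash
python3 - <<'E'
import cv2,numpy as np
a=cv2.imread("pics/wrist3.png");b=cv2.imread("pics/top3.png")
cv2.imwrite("pics/c3.png",np.hstack([cv2.resize(a,(400,300)),cv2.resize(b,(400,300))]))
E
```

```text
(no output)
```

View pics/c3.png

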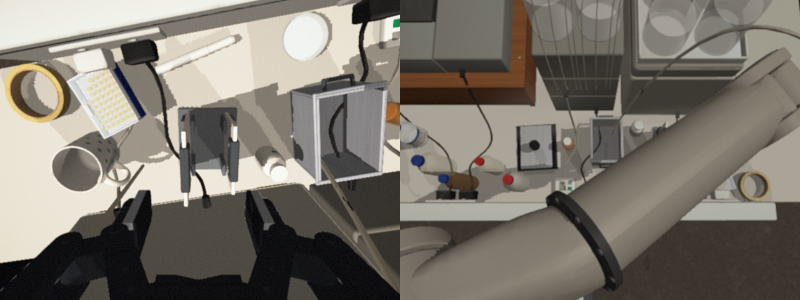

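```bash
python3 -m pendant '[40,0,-16,38,-0.015, 40,40,0,0,0, 40,40,0,0,0, 40,40,0,0,0, 40,30,0,0,0, 40,12,0,0,0, 40,0,0,0,0]'
python3 - <<'E'
from h import *
o=st()
p,d,c=grab("wrist");P=cloud(d,c);save("wrist4",p)
comp(P,.145,.165,(.42,.6,-.50,-.43),"tallgrip")
E
```

```text
clock: 12.48
tcp_pos: [0.5232, -0.4621, 0.1279]
orientation: [0.116, 1.568, -0.116]
contact_force: [-0.4, -0.4, -0.1]
grip_width: 0.0402
t 12.475 tcp [ 0.5232 -0.4621  0.1279] R
 [[-0.     0.147  0.989]
 [ 0.     0.989 -0.147]
 [-1.     0.    -0.001]] F [-0.4 -0.4 -0.1] w 0.040219135990111406 j [ 0.2   0.71  0.67  1.61 -0.51  1.    2.46]
tallgrip 6853 px [311. 332.] rect [ 517.7 -463. ] [12.1 90.6] 81.1 z 0.1578 mean [ 0.514  -0.4624  0.1573]
tallgrip 1563 px [247. 341.] rect [ 519.8 -487.9] [13.9 23.8] 81.5 z 0.1554 mean [ 0.5141 -0.4845  0.1552]
tallgrip 1356 px [385. 341.] rect [ 527.3 -436.5] [11.1 23. ] 81.4 z 0.1559 mean [ 0.5211 -0.4379  0.1556]
```

View pics/wrist4.png

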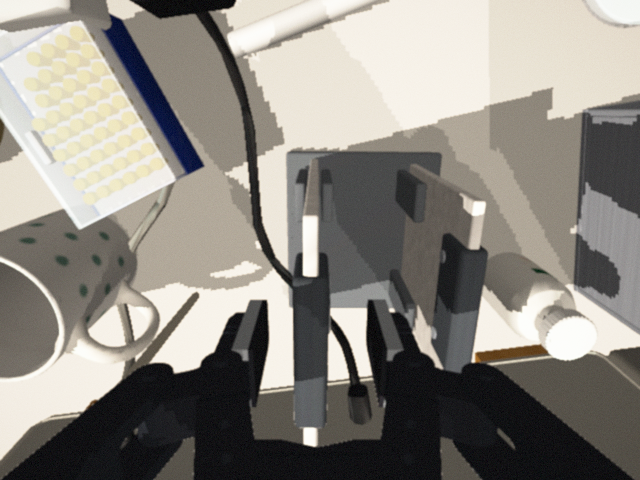

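```bash
python3 -m pendant '[5,0,0,0,0, 5,0,0,0,0, 5,0,0,0,0, 5,0,0,0,0, 5,0,0,0,0, 5,-5,0,0,0, 5,-10,0,0,0, 5,-20,0,0,0, 5,-30,0,0,0, 5,-40,0,-20,0, 5,-40,0,-20,0, 5,0,0,0,0]' 50
python3 - <<'E'
from h import *
o=st()
P=np.load("w3.npz")["P"]
comp(P,.094,.106,(.44,.63,-.33,-.16),"rim")
p,d,c=grab("wrist");P=cloud(d,c);save("wrist5",p);np.savez("w5.npz",P=P,p=p)
comp(P,.094,.106,(.44,.63,-.33,-.16),"rim5")
p,d,c=grab("top");P=cloud(d,c);np.savez("t5.npz",P=P,p=p);save("top5",p)
comp(P,.094,.106,(.44,.63,-.33,-.16),"rimtop")
comp(P,.001,.009,(.44,.63,-.28,-.18),"floortop")
comp(P,.0095,.018,(.44,.63,-.28,-.18),"ribtop")
E
```

```text
clock: 14.02
tcp_pos: [0.4828, -0.4586, 0.2782]
orientation: [0.116, 1.561, -0.122]
contact_force: [0.4, -0.1, -1.2]
grip_width: 0.0111
t 14.025 tcp [ 0.4828 -0.4586  0.2782] R
 [[ 0.006  0.151  0.989]
 [-0.004  0.989 -0.151]
 [-1.    -0.003  0.006]] F [ 0.4 -0.1 -1.2] w 0.011123435151271375 j [ 0.14  0.52  0.78  1.57 -0.38  1.21  2.41]
rim 4873 px [562. 208.] rect [ 534. -230.] [139.1 100. ] 0.8 z 0.0993 mean [ 0.5271 -0.2289  0.0991]
rim 387 px [480. 322.] rect [ 626.8 -303.6] [ 3.5 52.7] 0.4 z 0.1 mean [ 0.6271 -0.3042  0.1   ]
rim 58 px [522. 272.] rect [ 580.8 -263.2] [4.  7.6] 13.5 z 0.0998 mean [ 0.5807 -0.2636  0.0997]
rim5 2789 px [555. 204.] rect [ 534.1 -236. ] [139.4  88.2] 0.8 z 0.0993 mean [ 0.5109 -0.2604  0.0992]
rim5 1351 px [617. 269.] rect [ 555.4 -218.1] [100.3  69.4] 4.4 z 0.0989 mean [ 0.5785 -0.2015  0.0984]
rim5 424 px [502. 332.] rect [ 627.1 -303.5] [ 3.9 52.9] 1.0 z 0.1002 mean [ 0.627  -0.3039  0.1002]
rimtop 940 px [330. 224.] rect [ 534.7 -231.6] [139.   98.7] 0.1 z 0.0993 mean [ 0.5322 -0.2309  0.0992]
rimtop 31 px [374. 174.] rect [ 626.9 -314. ] [30.2  1.8] 89.9 z 0.0994 mean [ 0.627  -0.3147  0.0998]
floortop 950 px [340. 230.] rect [ 541.3 -253.8] [111.9  39.8] 0.7 z 0.0043 mean [ 0.5383 -0.2541  0.0044]
floortop 869 px [318. 230.] rect [ 541.4 -209.6] [111.1  38.5] 0.2 z 0.0046 mean [ 0.538  -0.2089  0.0046]
floortop 48 px [329. 271.] rect [ 450.8 -230.9] [28.2 14.2] 89.7 z 0.0021 mean [ 0.4529 -0.2303  0.0023]
ribtop 161 px [329. 228.] rect [ 541.2 -231.4] [112.6   6.1] 0.6 z 0.0132 mean [ 0.5403 -0.2313  0.0132]
ribtop 63 px [320. 222.] rect [ 551.9 -212.5] [ 9.1 40.7] 86.3 z 0.0127 mean [ 0.5527 -0.2125  0.0134]
```

```bash
python3 -m pendant '[5,0,0,0,-0.085, 5,0,0,0,-0.085, 5,0,48,0,0, 5,0,48,0,0, 5,0,48,0,0, 5,0,48,0,0, 5,0,48,0,0, 5,0,0,27,0, 5,0,0,27,0, 5,0,0,0,0]'
python3 - <<'E'
from h import *
o=st()
p,d,c=grab("scene");P=cloud(d,c);save("scene6",p)
x,y,z=P[...,0],P[...,1],P[...,2]
m=(abs(x-.533)<.056)&(abs(y+.217)<.03)&(z>.14)&(z<.27)
q=P[m];print(len(q),q.min(0),q.max(0))
for a,b in((.15,.18),(.18,.21),(.21,.25)):
    s=q[(q[:,2]>a)&(q[:,2]<b)]
    if len(s)>20: print(a,len(s),np.median(s,0),np.polyfit(s[:,0],s[:,1],1), s[:,0].min(),s[:,0].max())
p,d,c=grab("wrist");save("wrist6",p)
P=cloud(d,c)
comp(P,.094,.106,(.44,.63,-.33,-.16),"rim")
comp(P,.28,.31,(.44,.63,-.33,-.16),"strip")
E
```

```text
clock: 15.38
tcp_pos: [0.5342, -0.2134, 0.2715]
orientation: [-0.02, 1.573, 0.019]
contact_force: [0.1, 0.1, -1.6]
grip_width: 0.0109
t 15.375 tcp [ 0.5342 -0.2134  0.2715] R
 [[-0.002 -0.025  1.   ]
 [-0.     1.     0.025]
 [-1.    -0.    -0.002]] F [ 0.1  0.1 -1.6] w 0.010930579059490823 j [-0.31  0.33  0.74  1.79 -0.25  1.12  2.11]
3540 [ 0.48063134 -0.21756505  0.15018968] [ 0.58242255 -0.2058673   0.26997421]
0.15 829 [ 0.52948602 -0.21190165  0.16571224] [ 0.0225786  -0.22394148] 0.4806313418941632 0.5824225497253076
0.18 879 [ 0.52990511 -0.21196703  0.19522981] [ 0.02075082 -0.22296834] 0.4807572079132282 0.5820513204509042
0.21 1204 [ 0.52991292 -0.21160757  0.23038919] [ 0.01878456 -0.22157482] 0.4807493314743104 0.5818247179998347
rim 4064 px [298. 186.] rect [ 533.7 -229.9] [137.9  99.2] 0.7 z 0.0992 mean [ 0.5132 -0.2291  0.0991]
rim 401 px [277. 284.] rect [ 599.8 -248.8] [ 8.1 41.8] 0.7 z 0.0992 mean [ 0.5987 -0.2478  0.0989]
rim 251 px [206. 311.] rect [ 627.2 -311.9] [35.9  2.1] 89.4 z 0.1002 mean [ 0.6272 -0.312   0.1   ]
strip 10478 px [318. 330.] rect [ 528.1 -214.1] [36.4 88.2] 70.6 z 0.2999 mean [ 0.5238 -0.2139  0.2987]
```

```bash
python3 - <<'E'
import cv2,numpy as np
a=cv2.imread("pics/wrist6.png");b=cv2.imread("pics/scene6.png")
cv2.imwrite("pics/c6.png",np.hstack([cv2.resize(a,(400,300)),cv2.resize(b[100:340,160:480],(400,300))]))
E
```

```text
(no output)
```

View pics/c6.png

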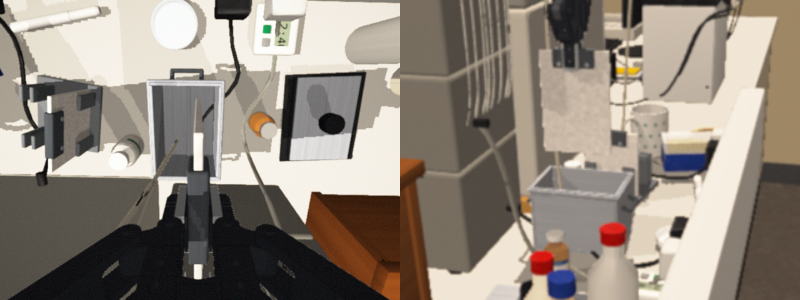

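```bash
python3 -m pendant '[5,0,-4,0,0.01, 5,45,0,0,0, 5,45,0,0,0, 5,30,0,0,0, 5,12,0,0,0, 5,7,0,0,0, 5,0,0,0,0, 5,0,0,0,0]'
python3 -c "
from h import *
st()"
```

```text
clock: 16.48
tcp_pos: [0.5333, -0.2197, 0.1349]
orientation: [-0.009, 1.569, 0.008]
contact_force: [-0.3, -0.1, -1.8]
grip_width: 0.0111
t 16.475 tcp [ 0.5333 -0.2197  0.1349] R
 [[ 0.002 -0.011  1.   ]
 [-0.     1.     0.011]
 [-1.    -0.     0.002]] F [-0.3 -0.1 -1.8] w 0.01109231578202672 j [-0.21  0.5   0.65  1.92 -0.39  0.85  2.23]
```

```bash
python3 -m pendant '[5,6,0,0,0, 5,0,0,0,0, 5,0,-2,0,0, 5,0,0,0,0]'; python3 -m pendant '[5,0,-1,0,0, 5,0,0,0,0]';  python3 -m pendant '[5,0,-1,0,0, 5,0,0,0,0]'
```

```text
clock: 16.98
tcp_pos: [0.5327, -0.2217, 0.128]
orientation: [-0.009, 1.571, 0.008]
contact_force: [-0.1, -0.3, -1.1]
grip_width: 0.0114
clock: 17.23
tcp_pos: [0.5327, -0.2225, 0.1279]
orientation: [-0.009, 1.571, 0.009]
contact_force: [-0.4, -0.3, -1.6]
grip_width: 0.0111
clock: 17.48
tcp_pos: [0.5327, -0.2234, 0.1279]
orientation: [-0.009, 1.571, 0.009]
contact_force: [0.6, -0.2, -3.5]
grip_width: 0.0112
```

```bash
python3 -m pendant '[5,0,-1,0,0, 5,0,0,0,0]'; python3 -m pendant '[5,0,-1,0,0, 5,0,0,0,0]';  python3 -m pendant '[5,0,-1,0,0, 5,0,0,0,0]'
```

```text
clock: 17.73
tcp_pos: [0.5327, -0.2244, 0.1279]
orientation: [-0.009, 1.571, 0.009]
contact_force: [-0.2, 0.2, -1.7]
grip_width: 0.0117
clock: 17.98
tcp_pos: [0.5327, -0.2252, 0.1278]
orientation: [-0.009, 1.571, 0.009]
contact_force: [-0.2, 0.8, -1.3]
grip_width: 0.011
clock: 18.23
tcp_pos: [0.5327, -0.2258, 0.1278]
orientation: [-0.008, 1.571, 0.01]
contact_force: [-0.3, 1.9, -1.3]
grip_width: 0.011
```

```bash
python3 -m pendant '[5,0,1,0,0, 5,1.5,0,0,0, 5,0,0,0,0]'; python3 -m pendant '[5,1,0,0,0, 5,0,0,0,0]';  python3 -m pendant '[5,0.7,0,0,0, 5,0,0,0,0]'
```

```text
clock: 18.6
tcp_pos: [0.5327, -0.2253, 0.1262]
orientation: [-0.009, 1.571, 0.009]
contact_force: [0.4, 1.9, -1.3]
grip_width: 0.0112
clock: 18.85
tcp_pos: [0.5327, -0.2254, 0.1255]
orientation: [-0.009, 1.571, 0.009]
contact_force: [0.4, 0.5, 0.4]
grip_width: 0.0114
clock: 19.1
tcp_pos: [0.5328, -0.2256, 0.1254]
orientation: [-0.008, 1.57, 0.009]
contact_force: [-3.1, 1.7, 6.3]
grip_width: 0.0116
```

```bash
python3 -m pendant '[15,0,1,0,0, 18,0,2,0,0, 18,0,0,0,0, 18,0,3,0,0, 18,0,3,0,0, 18,0,3,0,0, 18,0,0,0,0]' 20
python3 - <<'E'
from h import *
cat='''
def lean():
    p,d,c=grab("scene");P=cloud(d,c)
    x,y,z=P[...,0],P[...,1],P[...,2]
    m=(abs(x-.533)<.049)&(y>-.25)&(y<-.14)&(z>.107)&(z<.17)&((abs(x-.533)>.032))
    q=P[m]; A=np.c_[q[:,2],q[:,0],np.ones(len(q))]
    for _ in range(5):
        k=np.linalg.lstsq(A,q[:,1],rcond=None)[0]; e=abs(A@k-q[:,1]); g=e<max(.002,np.median(e)*2); A,q=A[g],q[g]
    print(len(q),"lean deg",np.degrees(np.arctan(k[0])),"face y at z=.1",k@[.1,.533,1],"at floor",k@[.005,.533,1],"zmax",q[:,2].max())
    return p,P
'''
open("h.py","a").write(cat); exec(cat)
st(); p,P=lean(); save("scene7",p)
p,d,c=grab("wrist");save("wrist7",p)
E
```

```text
clock: 19.98
tcp_pos: [0.5326, -0.2129, 0.1246]
orientation: [-0.009, 1.571, 0.009]
contact_force: [-0.5, -0.1, -0.1]
grip_width: 0.0179
t 19.975 tcp [ 0.5326 -0.2129  0.1246] R
 [[-0.    -0.012  1.   ]
 [ 0.     1.     0.012]
 [-1.     0.    -0.   ]] F [-0.5 -0.1 -0.1] w 0.01789808347159082 j [-0.21  0.51  0.64  1.93 -0.4   0.83  2.23]
303 lean deg 4.726370086065449 face y at z=.1 -0.21294166264372505 at floor -0.22079610485660636 zmax 0.15391774148896234
```

```bash
python3 -m pendant '[20,0,4,0,0, 20,1,4,0,0, 21,1,4,0,0, 22,1,4,0,0, 23,1,4,0,0, 24,1,3,0,0, 24,0,0,0,0]' 20
python3 - <<'E'
from h import *
st(); p,P=lean(); save("scene8",p)
E
```

```text
clock: 20.95
tcp_pos: [0.5323, -0.1899, 0.1196]
orientation: [-0.009, 1.571, 0.009]
contact_force: [-0.5, -0.0, -0.2]
grip_width: 0.0241
t 20.95 tcp [ 0.5323 -0.1899  0.1196] R
 [[-0.    -0.012  1.   ]
 [ 0.     1.     0.012]
 [-1.     0.    -0.   ]] F [-0.5 -0.  -0.2] w 0.024064275566296443 j [-0.25  0.5   0.64  1.95 -0.41  0.81  2.19]
273 lean deg 13.908712470849416 face y at z=.1 -0.1948120936566332 at floor -0.2183375479354889 zmax 0.14855839014346642
```

```bash
python3 -m pendant '[25,0,4,0,0, 26,0,4,0,0, 27,0,3,0,0, 28,0,3,0,0, 28,0,2,0,0, 30,0,0,0,0]' 20
python3 - <<'E'
from h import *
st(); p,P=lean(); save("scene9",p)
p,d,c=grab("wrist");save("wrist9",p);P=cloud(d,c);np.savez("w9.npz",P=P,p=p)
x,y,z=P[...,0],P[...,1],P[...,2]
m=(abs(x-.49)<.006)&(y>-.28)&(y<-.15)&(z<.16)
q=P[m]
for yy in np.arange(-.272,-.15,.004):
    s=q[abs(q[:,1]-yy)<.002]
    if len(s): print("%.3f"%yy,len(s),np.round(np.percentile(s[:,2],[5,50,95])*1000,1))
im=np.hstack([cv2.resize(p,(400,300)),cv2.resize(cv2.cvtColor(cv2.imread("pics/scene9.png"),4)[150:330,200:440],(400,300))]);save("c9",im)
E
```

```text
clock: 21.75
tcp_pos: [0.5321, -0.1743, 0.1197]
orientation: [-0.009, 1.571, 0.009]
contact_force: [-0.1, 0.1, 0.4]
grip_width: 0.0298
t 21.75 tcp [ 0.5321 -0.1743  0.1197] R
 [[ 0.    -0.011  1.   ]
 [-0.     1.     0.011]
 [-1.    -0.     0.   ]] F [-0.1  0.1  0.4] w 0.029780803006839197 j [-0.28  0.49  0.64  1.97 -0.4   0.81  2.16]
238 lean deg 19.34615900659811 face y at z=.1 -0.18942473459338433 at floor -0.22277920618098032 zmax 0.14615485318007385
-0.272 2159 [ 7.7 67.4 99.2]
-0.268 103 [2.9 4.1 5.2]
-0.264 111 [2.8 4.1 5.1]
-0.260 110 [3.  4.1 5.2]
-0.256 105 [2.8 4.1 5.2]
-0.252 108 [2.9 4.1 5.3]
-0.248 115 [2.9 4.1 5.3]
-0.244 108 [3.  4.2 5.2]
-0.240 110 [3.  4.4 5.4]
-0.236 71 [2.8 4.  5.1]
-0.232 98 [11.8 13.  14.2]
-0.228 137 [ 6.3 12.3 13.9]
-0.224 54 [10.5 15.7 20.6]
-0.220 64 [ 7.3 26.5 31.9]
-0.216 95 [ 3.4 36.  43.3]
-0.212 130 [ 3.4 46.  54.4]
-0.208 166 [ 3.2 56.5 65.5]
-0.204 212 [ 3.4 66.9 76.8]
-0.200 244 [ 3.3 78.6 88.1]
-0.196 177 [ 3.9 94.  99.4]
-0.192 191 [100.9 106.1 110.6]
-0.188 234 [112.  117.3 122. ]
-0.184 416 [ -0.2 126.1 133. ]
-0.180 482 [ -0.2 137.6 144.2]
-0.176 584 [-1.000e-01  1.441e+02  1.455e+02]
-0.172 152 [ -0.5   6.9 143.8]
-0.168 105 [-0.1  7.   8.6]
-0.164 106 [-0.4  6.5  8.4]
-0.160 98 [-0.7  0.3  6.6]
-0.156 107 [-0.8  0.3  1.2]
-0.152 106 [-0.9  0.2  1.4]
```

View pics/c9.png

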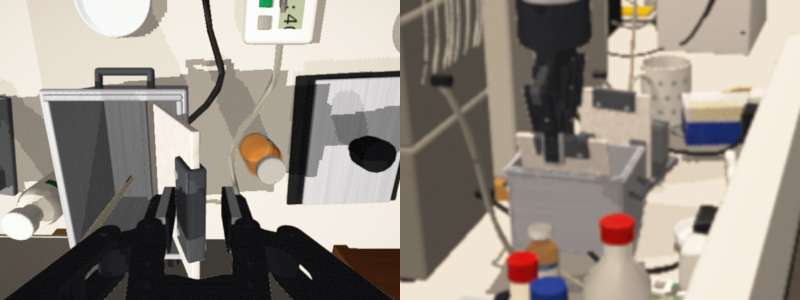

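```bash
python3 -m pendant '[40,0,0,0,0, 55,0,0,0,0, 60,0,0,0,0, 60,0,0,0,0, 60,-10,0,0,0, 60,-25,0,0,0, 60,-45,0,0,0, 60,-50,0,0,0, 60,-50,0,-10,0, 60,0,40,-10,0, 60,0,50,0,0, 60,0,50,0,0, 60,0,0,0,0, 60,0,0,0,0]' 20
python3 - <<'E'
from h import *
st(); p,P=lean(); save("scene10",p)
p1,d,c=grab("wrist");P=cloud(d,c)
p2,d,c=grab("top");P2=cloud(d,c);save("top10",p2)
for P in (P,P2):
    x,y,z=P[...,0],P[...,1],P[...,2]
    q=P[(abs(x-.49)<.006)&(y>-.28)&(y<-.15)&(z<.16)]
    for a,b in((-.268,-.238),(-.233,-.229),(-.226,-.222),(-.222,-.218),(-.208,-.204),(-.194,-.19),(-.184,-.18)):
        s=q[(q[:,1]>a)&(q[:,1]<b)]
        if len(s): print(a,b,len(s),np.round(np.percentile(s[:,2],[5,50,95])*1000,1))
    comp(P,.010,.018,(.45,.61,-.1,.1),"cover")
    comp(P,.110,.130,(.42,.6,-.43,-.34),"shortgrip")
im=np.hstack([cv2.resize(p2[150:350,160:500],(400,300)),cv2.resize(p[150:330,200:440],(400,300))]);save("c10",im)
for n in ("timer","petri_dish","stain_bottle","drop_bottle"):
    print(n,[(round(t["score"],2),np.round(t["location"],3).tolist()) for t in nets.look_for(n,"top")[:1]])
E
```

```text
clock: 23.6
tcp_pos: [0.5105, -0.0353, 0.3002]
orientation: [-0.009, 1.57, 0.008]
contact_force: [-0.6, -0.5, 0.4]
grip_width: 0.06
t 23.6 tcp [ 0.5105 -0.0353  0.3002] R
 [[ 0.001 -0.011  1.   ]
 [-0.     1.     0.011]
 [-1.    -0.     0.001]] F [-0.6 -0.5  0.4] w 0.05995628294538367 j [-0.69  0.15  0.72  1.89 -0.11  1.14  1.66]
252 lean deg 18.947460995100705 face y at z=.1 -0.18945445984869722 at floor -0.22206817262665188 zmax 0.14602678066855457
-0.268 -0.238 296 [2.3 3.9 5.2]
-0.233 -0.229 24 [11.3 12.8 14. ]
-0.194 -0.19 1 [95. 95. 95.]
-0.184 -0.18 240 [ -0.6  61.3 115.9]
cover 10074 px [344. 197.] rect [528.   -4.6] [140.  100.2] 2.8 z 0.0153 mean [ 0.5232 -0.0051  0.0153]
cover 48 px [442. 141.] rect [461.3  98.4] [22.3  2.9] 0.3 z 0.0145 mean [0.4609 0.0983 0.0143]
cover 26 px [264. 200.] rect [528.2 -94.4] [20.   2.9] 22.1 z 0.0138 mean [ 0.5269 -0.0946  0.014 ]
-0.268 -0.238 77 [1.1 4.7 7.9]
-0.233 -0.229 13 [ 7.  13.4 16.1]
-0.226 -0.222 11 [15.  21.1 25.7]
-0.222 -0.218 12 [29.2 33.4 35.5]
-0.208 -0.204 17 [ 3.3 69.  75.3]
-0.194 -0.19 24 [  4.2 104.6 112.4]
-0.184 -0.18 20 [ -2.2 134.  140.3]
cover 2450 px [218. 240.] rect [528.2  -6.6] [140.1 101.1] 3.0 z 0.015 mean [ 0.5162 -0.0082  0.0149]
shortgrip 332 px [423. 220.] rect [ 535.5 -399.7] [12.9 99.3] 80.5 z 0.1223 mean [ 0.5344 -0.3988  0.1214]
timer [(0.92, [0.404, -0.102, 0.023])]
petri_dish [(0.85, [0.393, -0.254, 0.017])]
stain_bottle [(0.82, [0.53, -0.117, 0.049])]
drop_bottle [(0.66, [0.578, -0.325, 0.057])]
```

View pics/c10.png

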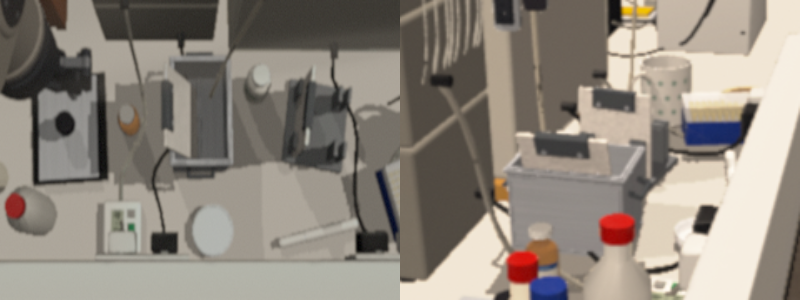

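```bash
python3 -c "
from bench import r
print(r.hand_in())"
```

```text
the job is handed in; nothing more can be done
None
```

The cover is on the black mat and the tall plate is leaning in the tank. I handed the job in at about 23.6 s on the robot clock; no verdict was reported.

- **Cover:** I lifted it by the knob, steered it clear of a hose end that hung over one corner, and lowered it until the wrist felt contact at about 12 N. It lies flat and knob up within about 2 mm of the mat's centre. The slab top reads 15 mm, which is the height expected on the mat.
- **Tall plate:** I gripped it by its strip and lowered it into the tank. I slid it sideways until the foot met the rib, then set it on the floor; both contacts showed as small forces. I eased it over between the loosened fingers until it rested on the left (+y) long wall. After I let go it leans about 19°. The wall-side face is within about 1.5 mm of the wall at the rim, the foot is against the rib, and the strip is above the rim.
- **Everything else:** The short plate and the four bystanders read the same as at the start, within about 5 mm. The gripper ended empty in free air at 0.30 m.

No check failed. The cameras differed from each other by about 1 to 2 mm in y on the tank, so I found the rib by touch. One reading of the foot taken while the plate was still tilting was about 4 mm off; the later readings did not repeat it.

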